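# Re-aim the clamped tube reader to its index tab

### The arm

A 7-joint arm with a two-finger parallel gripper is mounted at the origin on a cart in front of the work surface, level with it; the furniture and walls round the work are solid. World frame = base frame: x ahead of the robot, y to its left, z up, the work surface at z = 0. Lengths are in m, angles in rad, forces in N, time in s.
With the tool pointing down it reaches from about 0.425 to 0.975 m from the base axis. Payload 16.7 kg.
Tool frame: the origin (TCP) lies on the centre line of the jaws, within the pads' length; the fingertips stand 17 mm ahead of it and the grasp point (between the pads) lies 2 mm behind it (ctrl.nose_length is the z of the fingertips in the tool frame, in m); z points along the fingers, y is the line along which they close (so a half turn about z gives the same grasp; the last joint's range is limited). The gripper opens to 85 mm and grips with 20 to 120 N. Pads are 22 mm wide; open, the fingers measure 114 mm over their backs; the gripper's body (76 mm by 85 mm) begins 54 mm behind the grasp point. The pads swing forward as they close: fully open they stand 13 mm farther back than shut.
Start: joints at [-1.381, 0.426, 0.074, 1.606, -0.034, 1.111, -0.067], TCP at [0.225, 0.636, 0.248] pointing down, gripper open.
Joint ranges: [-2.85, 2.85], [-0.5, 2.14], [-1.23, 1.37], [0.21, 2.46], [-1.02, 4.16], [0.16, 2.05], [-2.73, 2.73]. Speed limits (rad/s): [1.89, 1.89, 2.39, 2.39, 3.01, 3.01, 3.01].

### API

Orientations are given as a rotation vector (axis times angle).
In Python, from rig import ctrl, imaging, finish_job gives the robot as it stands. The module is installed in compiled form; this text tells all that it offers.
- The arm moves only by the tool apply_moves, never from a script. Its argument "commands" is a list of rows, each a list of 3 entries, a list of its own where there are three numbers: the finger opening in m, from 0 to 0.0854, then the shift along the world's x, y, z in m, then the turn, a rotation vector about the world's x, y, z in degrees. A call has 1 to 20 rows; each row shifts and turns the commanded pose from where the row before left it; what a row does not reach is not made up. A row lasts 1/12 s, in which the tool goes at most 41.7 mm and 7.16 degrees, less where a joint would pass 70% of its speed; a pose out of reach is approached as far as the arm can. A call is refused whole if a number of a shift passes 0.0417 or a number of a turn 7.16, either way. A call with a gripper value outside its range is refused whole. The fingers move at their own pace and stop on an object; "force" is the grip in N (left out, the last holds). Time passes only in rows, so rows that do not move let the fingers close. It gives the time, the measured TCP pose, the force, the opening and the grip force at its end, in the units of the state.
- ctrl.get_obs(): the state, without advancing time (a new reading comes with each control period).
- imaging.grab_frame(name): name is "scene" or "top" or "wrist"; returns the picture (420x560x3 uint8, red, green, blue); there is no depth.
- imaging.camera_model(name): a dict with "mtx" (3x3 intrinsics, pixels), "camera_from_world" (4x4, takes a point from world to camera coordinates). Camera axes: x right, y up, looking along -z (the intrinsics and any distortion apply to the point x, -y, -z); pixel columns grow to the right and rows downward; lengths in m; the calibration is good to about 2 mm. A picture is of the moment at which its call begins: read the wrist's pose just before it. camera_model takes no time and is no camera call; for the wrist camera it gives the pose at the moment of the call.
- finish_job(): hands the job in; it is judged then, once.
The state is a dict: "clock": time; "joint_positions": joint angles; "dq": joint speeds; "joint_efforts": joint torques, N m; "tool_pos": TCP position; "tcp_rot": TCP orientation; "ft_force": force on the tool from outside, world axes, zero at the start; "moment": the same for the moment, N m; "opening": finger opening in m; "grip_force": force on a finger pad.
Only numpy, scipy, OpenCV 4.12 (cv2) and the standard library are available. Lean on these libraries where they do the work, as an engineer would, in place of code of your own. Each camera call takes 0.05 s, during which the arm holds its last target. There are 200 camera calls.

### The job

The tube reader has to look in a new direction. Loosen its clamp knob (counter-clockwise from above) until the brake lets go, swing the reader round until its red pointer stands at the red index tab on the scale, and then retighten the knob: clockwise to where you feel it begin to bite and about 15 degrees further, not much more. Never drag the reader round while the brake grips, and leave the other things on the bench where they are.

Things in the scene. Friction and masses are not known exactly. Their poses are not given: they have to be found in the camera images.
- swivel_base: grey round cast base, 250 mm across, 14 mm high, fixed to the table, with a dark scale with white ticks; origin on the vertical swivel axis at the table top; z up. The clamp stands at its -y side, 95 mm from the axis; the reader swings over its +y half
- reader: white reader head, 50 mm wide, from 30 mm behind to 94 mm in front of the swivel axis, 44 to 82 mm above the table, on a round steel brake disc (radius 50 mm, 15 to 40 mm above the table, run-out 1.8 mm either way); turns with joint swivel; origin on the swivel axis at the table top; x points to where it looks (along pointer and handle), z up
- handle (a point): grip point of the reader's upright black round handle, 16 mm in diameter, 82 to 121 mm above the table, 62 mm from the swivel axis along the reader's x; this point is 108 mm above the table. The loosened reader swings with less than 2 N here and stays where it is left
- pointer_tip (a point): tip of the red pointer under the reader, 105.5 mm from the swivel axis along the reader's x, 17 mm above the table
- index_tab: red index tab, 16 x 9 x 6 mm with a white line, clipped on the rim of the base outside the scale; its origin lies on the swivel axis at the top of the base; its x points from there to the tab. The reader is right when its x and this x agree
- mark_tip (a point): inner end of the red index tab, 106.5 mm from the swivel axis, 17 mm above the table
- swivel (a joint): angle of the reader, rad, counter-clockwise from above positive, from -0.5 to 1.7; in the base's frame the reader's x stands at 1.0 rad plus this value from the base's x
- clamp_knob (a joint): angle of the clamp knob, rad, counter-clockwise from above positive = loosening, stops at -0.95 and 1.1; starts near 0, clamped. Turning it 0.6 to 0.7 from there frees the brake. With the reader at the tab the brake bites anywhere from about 0.1 to -0.45 (the disc runs out, the clamp is set differently each time): no fixed angle will do, the bite must be felt
- clamp_bar: black T-bar of the clamp knob on the blue clamp pod: 52 mm long, 10 mm thick, 26 mm high, 66 to 92 mm above the table; turns with joint clamp_knob; origin on the knob's vertical axis, 14 mm above the table; y along the bar, x across its 10 mm thickness, z up. Pod top 48 mm, steel collar under the bar (radius 14 mm) to 54 mm above the table
- knob_grip (a point): point on the knob's vertical axis inside the T-bar, 82 mm above the table, to grip the bar across its thickness. Screw friction about 0.4 N m while turning; it stays where left. Torque about the axis, felt holding still after each small clockwise step, rises over its value in the loose range by 0.04 N m at the first clear bite and 0.2 N m when tight enough, 15 degrees on
- brake_shoe: brake shoe with a round rubber face that the knob drives out of the pod against the rim of the brake disc, 27 mm above the table; origin on the knob's axis; not to be touched. From the bite on, its force on the disc grows by about 190 N per rad of the knob
- pipette_1000: white piston pipette, 256 x 43 x 27 mm, lying; bystander; origin under its centre
- timer: white bench timer, 62 x 62 x 21 mm; bystander; origin under its centre
- marker: white marker with a blue cap, 135 mm long, lying; bystander; origin under its centre
- forceps: steel forceps, 132 mm long, lying flat; bystander; origin under its centre

How it is judged:
By the outcome, as a careful person would: the job done as asked, in the order asked, and still so for the second after the job is handed in, with the robot touching nothing.
It also fails if it takes over 72 s, if anything falls off the work surface, if the arm or the gripper's body presses on something with over 40 N, if the wrist force passes 120 N, or if a joint passes its speed limit or range.

## Working session

There is one attempt and no reset: what is moved stays moved. The work goes in short steps, Python scripts to look and compute and a tool call to move; the robot and the scene stay as the last step left them, time stands still between calls to the robot, and variables do not carry over. Pictures are saved under pics/ and viewed, at most 10 in all, crops included, and the job is handed in when it is done.

Besides the shell and the picture viewer there is one more tool, called by a JSON object that holds its "fn" and its "kwargs", one argument or row to a line. apply_moves: Moves the arm, as the interface text tells. Its arguments: {"type":"object","properties":{"commands":{"type":"array","items":{"type":"array"}},"force":{"type":"number"}},"required":["commands"]}

```bash
mkdir -p pics; python3 - <<'E'
from rig import ctrl, imaging
import cv2
o=ctrl.get_obs()
print({k:(v if not hasattr(v,'round') else v) for k,v in o.items()}, ctrl.nose_length)
for n in("scene","top"):
    im=imaging.grab_frame(n); cv2.imwrite(f"pics/{n}0.png",im[:,:,::-1])
    m=imaging.camera_model(n); print(n,m)
E
```

```text
{'clock': 0.0, 'joint_positions': array([-1.38048475,  0.42668351,  0.07383852,  1.60665552, -0.03408131,
        1.11080798, -0.06706049]), 'dq': array([-0.001585  ,  0.00012961,  0.00012053,  0.00025594, -0.00043948,
       -0.00198425,  0.00162668]), 'joint_efforts': array([ 1.05002578e-03, -9.49839020e+01,  3.76234218e+00, -4.63505709e+01,
        1.94631022e-02,  1.03567616e-02, -2.59332199e-05]), 'tool_pos': array([0.22487246, 0.6360031 , 0.24762117]), 'tcp_rot': array([-5.31150478e-01, -3.09624809e+00,  2.02688853e-03]), 'ft_force': array([-0.23350363,  0.28253702,  0.19949882]), 'moment': array([0.009379  , 0.00476738, 0.03881532]), 'grip_force': 0.0, 'opening': 0.08503788595191122} 0.017
scene {'mtx': array([[488.46196002,   0.        , 291.87317611],
       [  0.        , 488.46196002, 204.3727244 ],
       [  0.        ,   0.        ,   1.        ]]), 'camera_from_world': array([[ 0.83082162, -0.55606659, -0.02292144, -0.48131308],
       [ 0.2440583 ,  0.32701578,  0.91296014, -0.20836139],
       [-0.50017096, -0.76410119,  0.40740445, -1.06968967],
       [ 0.        ,  0.        ,  0.        ,  1.        ]])}
top {'mtx': array([[462.31891203,   0.        , 276.00374044],
       [  0.        , 462.31891203, 202.7636328 ],
       [  0.        ,   0.        ,   1.        ]]), 'camera_from_world': array([[ 0.02785636, -0.99961025, -0.00183596, -0.06866261],
       [ 0.99570341,  0.02758513,  0.08839558, -0.57015506],
       [-0.08831048, -0.00429045,  0.99608376, -1.21762812],
       [ 0.        ,  0.        ,  0.        ,  1.        ]])}
```

```bash
python3 -c "
import cv2
a=cv2.imread('pics/top0.png');cv2.imwrite('pics/t.png',cv2.resize(a,(800,600)))"
```

```text
(no output)
```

View pics/top0.png

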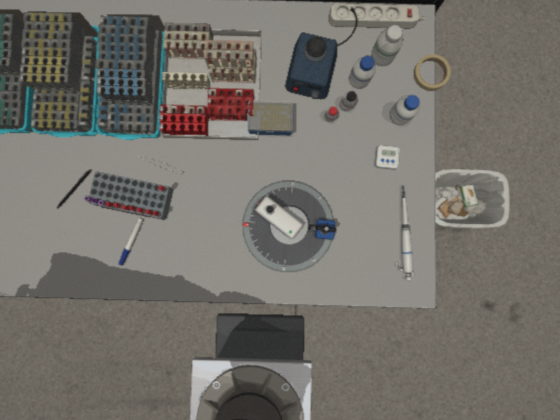

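View pics/scene0.png

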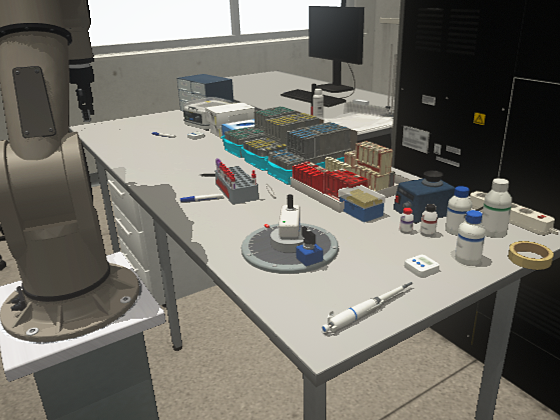

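The top view shows the base centred at about (289,225), the blue clamp pod at (326,229), the red tab at (247,225), and the reader's dark handle at (270,210). In the scene view the reader is at (290,220) and the clamp at (309,245). I'll measure these in a zoomed crop.

```bash
cat > h.py <<'E'
import numpy as np, cv2
from rig import ctrl, imaging
def cam(n):
    m=imaging.camera_model(n); return m['mtx'],m['camera_from_world']
def ray(c,uv,z):
    K,T=c; uv=np.atleast_2d(np.array(uv,float))
    d=np.c_[(uv-K[:2,2])/K[0,0],np.ones(len(uv))]*[1,-1,-1]
    d=d@T[:3,:3]; o=-T[:3,:3].T@T[:3,3]
    return o+d*((z-o[2])/d[:,2])[:,None]
def proj(c,p):
    K,T=c; q=np.atleast_2d(p)@T[:3,:3].T+T[:3,3]
    return np.c_[K[0,2]-K[0,0]*q[:,0]/q[:,2],K[1,2]+K[1,1]*q[:,1]/q[:,2]]
def blobs(mask,mn=4):
    n,l,s,ce=cv2.connectedComponentsWithStats(mask.astype(np.uint8))
    return [(int(s[i,4]),ce[i].round(2).tolist(),i) for i in range(1,n) if s[i,4]>=mn],l
E
python3 - <<'E'
from h import *
im=cv2.imread('pics/top0.png'); c=cam('top')
hsv=cv2.cvtColor(im,cv2.COLOR_BGR2HSV); H,S,V=[hsv[:,:,i].astype(int) for i in range(3)]
roi=np.zeros(H.shape,bool); roi[170:280,235:345]=1
print('red',[(a,p,ray(c,p,.017)[0].round(4)) for a,p,i in blobs(roi&((H<10)|(H>170))&(S>110)&(V>70),1)[0]])
print('blue',[(a,p,ray(c,p,.048)[0].round(4)) for a,p,i in blobs(roi&(H>100)&(H<130)&(S>120)&(V>40))[0]])
print('dark',[(a,p) for a,p,i in blobs(roi&(V<40))[0]])
cr=im[170:280,235:345]; cv2.imwrite('pics/c0.png',cv2.resize(cr,(600,600),interpolation=cv2.INTER_CUBIC))
E
```

```text
red [(14, [245.0, 223.93], array([0.513 , 0.0292, 0.017 ]))]
blue [(86, [325.74, 222.6], array([ 0.5211, -0.185 ,  0.048 ])), (100, [324.54, 234.81], array([ 0.489 , -0.1825,  0.048 ]))]
dark [(5, [316.4, 226.8]), (6, [322.0, 226.33])]
```

View pics/c0.png

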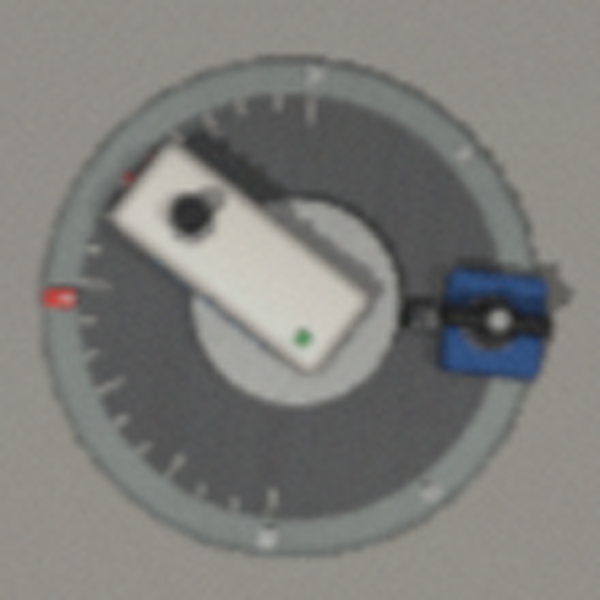

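{"fn": "apply_moves", "kwargs": {
  "commands": [
    [0.085,[0.022,-0.033,0.005],[0,0,-3.5]],
    [0.085,[0.022,-0.033,0.005],[0,0,-3.5]],
    [0.085,[0.022,-0.033,0.005],[0,0,-3.5]],
    [0.085,[0.022,-0.033,0.005],[0,0,-3.5]],
    [0.085,[0.022,-0.033,0.005],[0,0,-3.5]],
    [0.085,[0.022,-0.033,0.005],[0,0,-3.5]],
    [0.085,[0.022,-0.033,0.005],[0,0,-3.5]],
    [0.085,[0.022,-0.033,0.005],[0,0,-3.5]],
    [0.085,[0.022,-0.033,0.005],[0,0,-3.5]],
    [0.085,[0.022,-0.033,0.005],[0,0,-3.5]],
    [0.085,[0.003,-0.035,0.003],[0,0,-3.5]],
    [0.085,[0.003,-0.035,0.003],[0,0,-3.5]],
    [0.085,[0.003,-0.035,0.003],[0,0,-3.5]],
    [0.085,[0.003,-0.035,0.003],[0,0,-3.5]],
    [0.085,[0.003,-0.035,0.003],[0,0,-3.5]],
    [0.085,[0.003,-0.035,0.003],[0,0,-3.5]],
    [0.085,[0.003,-0.035,0.003],[0,0,-3.5]],
    [0.085,[0.003,-0.035,0.003],[0,0,-3.5]],
    [0.085,[0.003,-0.035,0.003],[0,0,-3.5]],
    [0.085,[0,0,0],[0,0,0]]
  ],
  "force": 60
}}

```text
clock: 1.77
tool_pos: [0.472, -0.015, 0.326]
tcp_rot: [2.154, 2.285, 0.001]
ft_force: [0.5, -0.7, 0.3]
opening: 0.0847
grip_force: 0.0
```

```bash
python3 - <<'E'
from h import *
o=ctrl.get_obs(); print(o['clock'],o['tool_pos'],o['tcp_rot'],o['joint_positions'].round(2))
c=cam('wrist'); im=imaging.grab_frame('wrist')[:,:,::-1]; cv2.imwrite('pics/w1.png',im)
np.savez('w1.npz',K=c[0],T=c[1])
print('cam at',-c[1][:3,:3].T@c[1][:3,3], 'f',c[0][0,0])
for n,p in dict(base=[.51,-.085,.014],knob=[.505,-.18,.09]).items(): print(n,proj(c,p))
E
```

```text
1.7667 [ 0.47196783 -0.01503473  0.32601328] [2.15430776e+00 2.28536604e+00 1.01129307e-03] [-0.73 -0.01  0.63  1.97  0.01  1.18 -0.04]
cam at [0.46785783 0.05007852 0.45303074] f 300.62485137646775
base [[297.4100392  221.52369457]]
knob [[292.29660875 304.18959709]]
```

View pics/w1.png

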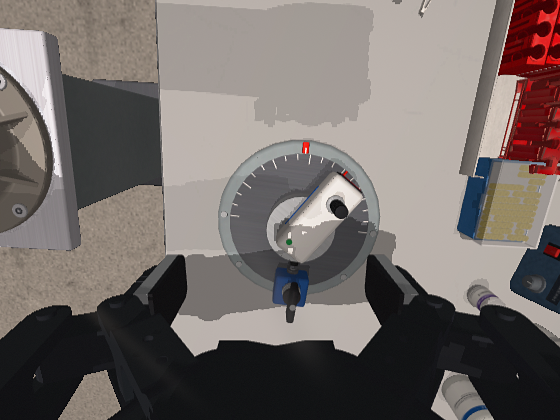

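The wrist view shows the base centred near (299,216), the tab at (306,147), the handle at (338,207), and the clamp bar around (291,300).

```bash
cat > meas.py <<'E'
from h import *
from scipy.optimize import least_squares
def measure(im,c,g=(.508,-.085),rd=None,quiet=False):
    hsv=cv2.cvtColor(im,cv2.COLOR_BGR2HSV); H,S,V=[hsv[:,:,i].astype(int) for i in range(3)]
    vv,uu=np.nonzero(cv2.Canny(im,40,110)); P=ray(c,np.c_[uu,vv],.014)
    g=np.array(g)
    for lim in (.012,.006,.003):
        d=np.hypot(*(P[:,:2]-g).T); Q=P[abs(d-.125)<lim,:2]
        r=least_squares(lambda x:np.hypot(*(Q-x).T)-.125,g,loss='soft_l1',f_scale=.001); g=r.x
    res=np.hypot(*(Q-g).T)-.125
    print('base',g.round(4),'n',len(Q),'rms',res.std().round(4),'bias',np.median(res).round(4))
    vv,uu=np.mgrid[:H.shape[0],:H.shape[1]]; G=ray(c,np.c_[uu.ravel(),vv.ravel()],.02)
    near=(np.hypot(*(G[:,:2]-g).T)<.17).reshape(H.shape)
    for n,m,z in (('red',((H<8)|(H>172))&(S>120)&(V>70),.017),('blue',(H>100)&(H<130)&(S>110)&(V>40),.048)):
        for a,p,i in blobs(near&m,3)[0]:
            w=ray(c,p,z)[0]; e=w[:2]-g
            print(n,a,p,w[:2].round(4),'r',np.hypot(*e).round(4),'ang',np.degrees(np.arctan2(e[1],e[0])).round(2))
    bl,l=blobs(near&(V<48),8)
    for a,p,i in bl:
        y,x=np.nonzero(l==i)
        for n,z in (('bar',.092),('handle',.121)):
            q=ray(c,np.c_[x,y],z)[:,:2]; w,v=np.linalg.eigh(np.cov(q.T))
            print('dark',n,a,np.round(p,1),'c',q.mean(0).round(4),'dir',np.degrees(np.arctan2(v[1,1],v[0,1])).round(1),'ext',(np.sqrt(w[::-1]*12)*1e3).round(1),'r',np.hypot(*(q.mean(0)-g)).round(4),'ang',np.degrees(np.arctan2(*(q.mean(0)-g)[::-1])).round(1))
    return g
E
python3 - <<'E'
from meas import *
print('TOP');measure(cv2.imread('pics/top0.png'),cam('top'))
z=np.load('w1.npz');print('WRIST');measure(cv2.imread('pics/w1.png'),(z['K'],z['T']))
E
```

```text
TOP
base [ 0.5119 -0.0868] n 335 rms 0.0011 bias 0.0002
red 11 [244.73, 224.0] [0.5128 0.0299] r 0.1167 ang 89.55
blue 92 [325.75, 222.68] [ 0.5209 -0.1851] r 0.0987 ang -84.75
blue 109 [324.59, 234.82] [ 0.489  -0.1826] r 0.0985 ang -103.43
dark bar 35 [320.7 227.1] c [ 0.5072 -0.1679] dir 92.6 ext [26.6 15. ] r 0.0813 ang -93.3
dark handle 35 [320.7 227.1] c [ 0.5061 -0.1652] dir 92.6 ext [26.  14.6] r 0.0786 ang -94.2
dark bar 18 [331.4 229. ] c [ 0.5032 -0.195 ] dir 94.6 ext [16.8  9.5] r 0.1086 ang -94.6
dark handle 18 [331.4 229. ] c [ 0.5022 -0.1916] dir 94.6 ext [16.4  9.2] r 0.1053 ang -95.3
WRIST
base [ 0.5116 -0.0869] n 561 rms 0.001 bias -0.0009
red 62 [305.31, 146.92] [0.5122 0.0274] r 0.1143 ang 89.7
red 16 [344.75, 173.12] [ 0.5727 -0.0065] r 0.101 ang 52.78
red 3 [348.0, 179.0] [ 0.5785 -0.0148] r 0.0983 ang 47.17
red 8 [354.5, 184.88] [ 0.5891 -0.0229] r 0.1005 ang 39.57
blue 53 [302.28, 203.58] [ 0.5114 -0.0481] r 0.0388 ang 90.27
blue 736 [290.47, 284.29] [ 0.5041 -0.1732] r 0.0866 ang -95.0
dark bar 13 [341.5 175.1] c [0.5511 0.0007] dir 145.1 ext [18.1  1.5] r 0.
[... 328 characters left out ...]
0.1299] dir 96.1 ext [51.  26.5] r 0.1071 ang -23.7
dark handle 660 [374.1 275.6] c [ 0.5983 -0.1154] dir 96.1 ext [46.9 24.3] r 0.0913 ang -18.2
dark bar 87 [292.7 266.1] c [ 0.5012 -0.1224] dir 132.4 ext [16.9 16. ] r 0.037 ang -106.4
dark handle 87 [292.7 266.1] c [ 0.4985 -0.1086] dir 132.4 ext [15.6 14.7] r 0.0253 ang -121.2
dark bar 267 [292.3 294.9] c [ 0.5037 -0.1647] dir 84.9 ext [37.7 16.8] r 0.0782 ang -95.8
dark handle 267 [292.3 294.9] c [ 0.5009 -0.1475] dir 84.9 ext [34.7 15.5] r 0.0615 ang -100.1
dark bar 13 [292.8 315.4] c [ 0.5067 -0.1961] dir 86.6 ext [18.6  2.4] r 0.1093 ang -92.6
dark handle 13 [292.8 315.4] c [ 0.5036 -0.1763] dir 86.6 ext [17.1  2.2] r 0.0898 ang -95.1
```

{"fn": "apply_moves", "kwargs": {
  "commands": [
    [0.085,[0.005,-0.028,-0.02],[0,0,0]],
    [0.085,[0.005,-0.028,-0.02],[0,0,0]],
    [0.085,[0.005,-0.028,-0.02],[0,0,0]],
    [0.085,[0.005,-0.028,-0.02],[0,0,0]],
    [0.085,[0.005,-0.028,-0.02],[0,0,0]],
    [0.085,[0.005,-0.028,-0.02],[0,0,0]],
    [0.06,[0,0,0],[0,0,0]],
    [0.06,[0,0,0],[0,0,0]],
    [0.06,[0,0,0],[0,0,0]]
  ]
}}

```text
clock: 2.57
tool_pos: [0.502, -0.1759, 0.2051]
tcp_rot: [-2.141, -2.298, 0.001]
ft_force: [-1.0, -0.6, 0.7]
opening: 0.06
grip_force: 0.0
```

```bash
python3 - <<'E'
from meas import *
from scipy.spatial.transform import Rotation as R
o=ctrl.get_obs(); y=R.from_rotvec(o['tcp_rot']).as_matrix()[:,1]; print(o['clock'],o['tool_pos'],'yaw',np.degrees(np.arctan2(y[1],y[0])),o['dq'].round(3),o['joint_positions'].round(2))
c=cam('wrist'); im=np.ascontiguousarray(imaging.grab_frame('wrist')[:,:,::-1]); cv2.imwrite('pics/w2.png',im); np.savez('w2.npz',K=c[0],T=c[1])
print(proj(c,[[.504,-.1815,.092],[.5118,-.0868,.014],[.504-.002,-.1815+.026,.092],[.506,-.2075,.092]]).round(1))
E
```

```text
2.5667 [ 0.50202155 -0.17586869  0.20512389] yaw 4.0631213111417095 [-0.023 -0.025 -0.002 -0.002  0.002 -0.001 -0.002] [-0.4   0.3   0.75  2.   -0.25  0.93  0.54]
[[277.6 216.9]
 [291.8 104.9]
 [277.5 186. ]
 [277.7 246.1]]
```

View pics/w2.png

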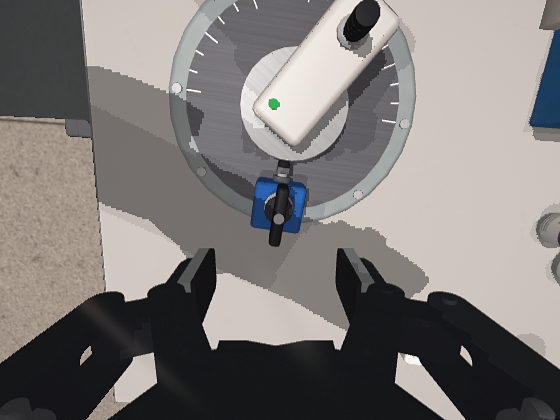

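The bar's top runs from about (284,188) to (275,245) in the wrist view, with its centre near (279.5,216.5), as predicted. It points along about 86°, so the jaws need to turn about −8.5°.

```bash
python3 - <<'E'
from meas import *
z=np.load('w2.npz'); c=(z['K'],z['T']); im=cv2.imread('pics/w2.png')
V=im.max(2).astype(int); m=np.zeros(V.shape,bool); m[192:250,262:296]=1
for a,p,i in blobs(m&(V<60),60)[0]:
    l=blobs(m&(V<60),60)[1]; y,x=np.nonzero(l==i)
    for row in range(y.min(),y.max(),6):
        s=x[y==row]; print(row,s.min(),s.max(),end='; ')
    print(a,p)
q=ray(c,[[284,188],[275,245],[279.5,216.5],[278.5,217.5]],.092); print(q.round(4), np.degrees(np.arctan2(*(q[0]-q[1])[[1,0]])))
g=measure(im,c)
E
```

```text
192 276 288; 198 272 287; 204 266 290; 210 265 291; 216 266 290; 222 271 285; 228 270 282; 234 269 281; 240 269 280; 852 [277.62, 215.3]
[[ 0.5074 -0.1568  0.092 ]
 [ 0.5036 -0.2066  0.092 ]
 [ 0.5056 -0.181   0.092 ]
 [ 0.5048 -0.182   0.092 ]] 85.66317959812676
base [ 0.5109 -0.0857] n 699 rms 0.0014 bias -0.0008
blue 854 [261.95, 201.47] [ 0.4889 -0.18  ] r 0.0968 ang -103.14
blue 719 [295.14, 206.39] [ 0.5215 -0.1826] r 0.0974 ang -83.75
dark bar 864 [361.4  21. ] c [ 0.5526 -0.0332] dir 52.9 ext [28.5 15.9] r 0.067 ang 51.6
dark handle 864 [361.4  21. ] c [ 0.5459 -0.0426] dir 52.9 ext [25.1 14. ] r 0.0555 ang 50.9
dark bar 82 [283.6 163.7] c [ 0.5056 -0.1372] dir 175.9 ext [9.4 5.5] r 0.0517 ang -95.9
dark handle 82 [283.6 163.7] c [ 0.5046 -0.134 ] dir 175.9 ext [8.3 4.8] r 0.0487 ang -97.5
dark bar 801 [278.  214.3] c [ 0.5041 -0.1795] dir 84.9 ext [50.2 17. ] r 0.094 ang -94.1
dark handle 801 [278.  214.3] c [ 0.5033 -0.1712] dir 84.9 ext [44.2 15. ] r 0.0858 ang -95.1
dark bar 41 [340.  251.8] c [ 0.5598 -0.2088] dir -149.3 ext [6.3 5.3] r 0.1325 ang -68.3
dark handle 41 [340.  251.8] c [ 0.5523 -0.197 ] dir -149.3 ext [5.6 4.7] r 0.1187 ang -69.6
```

{"fn": "apply_moves", "kwargs": {
  "commands": [
    [0.05,[0.003,-0.0055,-0.01],[0,0,-4.3]],
    [0.05,[0,0,-0.02],[0,0,-4.2]],
    [0.05,[0,0,-0.025],[0,0,0]],
    [0.05,[0,0,-0.025],[0,0,0]],
    [0.05,[0,0,-0.025],[0,0,0]],
    [0.05,[0,0,-0.02],[0,0,0]],
    [0.05,[0,0,0],[0,0,0]],
    [0.05,[0,0,0],[0,0,0]],
    [0.05,[0,0,0],[0,0,0]]
  ]
}}

```text
clock: 3.37
tool_pos: [0.5059, -0.1816, 0.0818]
tcp_rot: [2.305, 2.133, 0.002]
ft_force: [-0.8, -0.3, -0.3]
opening: 0.0504
grip_force: 0.0
```

```bash
cat > st.py <<'E'
from h import *
from scipy.spatial.transform import Rotation as R
def st():
    o=ctrl.get_obs(); M=R.from_rotvec(o['tcp_rot']).as_matrix(); y=M[:,1]
    yaw=np.degrees(np.arctan2(y[1],y[0]))
    print('t',round(o['clock'],2),'p',o['tool_pos'].round(4),'yaw',yaw.round(2),'z',M[:,2].round(3),'F',o['ft_force'].round(2),'M',o['moment'].round(3),'open',round(o['opening'],4),'grip',round(o['grip_force'],1),'q7',o['joint_positions'].round(2),'eff7',o['joint_efforts'][-1].round(3))
if __name__=='__main__': st()
E
python3 st.py
```

```text
t 3.37 p [ 0.5059 -0.1816  0.0818] yaw -4.42 z [ 0.002  0.    -1.   ] F [-0.77 -0.29 -0.26] M [-0.005 -0.036  0.006] open 0.0504 grip 0.0 q7 [-0.28  0.5   0.64  2.08 -0.46  0.7   0.58] eff7 0.026
```

{"fn": "apply_moves", "kwargs": {
  "commands": [
    [0.0,[0,0,0],[0,0,0]],
    [0.0,[0,0,0],[0,0,0]],
    [0.0,[0,0,0],[0,0,0]],
    [0.0,[0,0,0],[0,0,0]],
    [0.0,[0,0,0],[0,0,0]],
    [0.0,[0,0,0],[0,0,0]]
  ],
  "force": 80
}}

```text
clock: 3.87
tool_pos: [0.505, -0.1819, 0.0818]
tcp_rot: [-2.306, -2.133, -0.002]
ft_force: [-9.1, 3.3, 26.5]
opening: 0.02
grip_force: 77.6
```

```bash
python3 st.py
```

```text
t 3.87 p [ 0.505  -0.1819  0.0818] yaw -4.48 z [ 0.001  0.001 -1.   ] F [-9.07  3.28 26.5 ] M [ 0.98   2.304 -0.037] open 0.02 grip 77.6 q7 [-0.28  0.5   0.64  2.08 -0.46  0.7   0.59] eff7 -0.033
```

```bash
python3 - <<'E'
from h import *
im=imaging.grab_frame('wrist')[:,:,::-1]; c=cam('wrist')
im2=imaging.grab_frame('scene')[:,:,::-1]; p=proj(cam('scene'),[.505,-.1815,.08])[0]; print(p)
x,y=int(p[0]),int(p[1]); a=cv2.resize(im2[y-55:y+45,x-50:x+50],(420,420),interpolation=cv2.INTER_CUBIC)
b=cv2.resize(im[180:390,190:380],(380,420)); cv2.imwrite('pics/g1.png',np.hstack([a,b])[:, :800])
E
```

```text
[307.72133736 234.68560958]
```

View pics/g1.png

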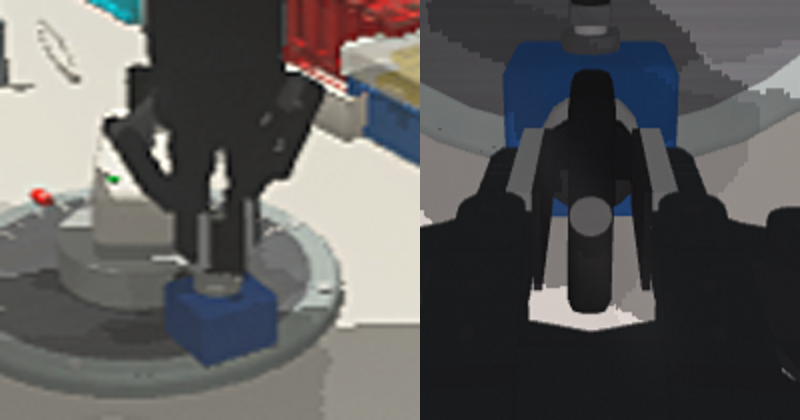

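The jaws stopped at 20 mm with an upward force. The picture shows gaps on both sides of the bar, at about (540,200) and (640,200) in the right half, so the tips are riding on the collar. I'll open, lift 8 mm and close again.

{"fn": "apply_moves", "kwargs": {
  "commands": [
    [0.04,[0,0,0],[0,0,0]],
    [0.04,[0,0,0],[0,0,0]],
    [0.04,[0,0,0.004],[0,0,0]],
    [0.04,[0,0,0.004],[0,0,0]],
    [0.04,[0,0,0],[0,0,0]],
    [0.0,[0,0,0],[0,0,0]],
    [0.0,[0,0,0],[0,0,0]],
    [0.0,[0,0,0],[0,0,0]],
    [0.0,[0,0,0],[0,0,0]],
    [0.0,[0,0,0],[0,0,0]],
    [0.0,[0,0,0],[0,0,0]],
    [0.0,[0,0,0],[0,0,0]]
  ],
  "force": 80
}}

```text
clock: 4.97
tool_pos: [0.5048, -0.1821, 0.0885]
tcp_rot: [-2.306, -2.132, -0.0]
ft_force: [-3.0, 1.2, 9.0]
opening: 0.008
grip_force: 78.7
```

```bash
python3 st.py
```

```text
t 4.97 p [ 0.5048 -0.1821  0.0885] yaw -4.49 z [-0.     0.001 -1.   ] F [-3.01  1.19  8.95] M [ 0.447  0.711 -0.165] open 0.008 grip 78.7 q7 [-0.29  0.49  0.65  2.08 -0.45  0.72  0.58] eff7 0.201
```

{"fn": "apply_moves", "kwargs": {
  "commands": [
    [0.0,[0,0,0],[0,0,2.5]],
    [0.0,[0,0,0],[0,0,2.5]],
    [0.0,[0,0,0],[0,0,2.5]],
    [0.0,[0,0,0],[0,0,2.5]],
    [0.0,[0,0,0],[0,0,2.5]],
    [0.0,[0,0,0],[0,0,2.5]],
    [0.0,[0,0,0],[0,0,2.5]],
    [0.0,[0,0,0],[0,0,2.5]]
  ]
}}

```text
clock: 5.63
tool_pos: [0.5049, -0.1821, 0.0885]
tcp_rot: [-1.899, -2.502, -0.001]
ft_force: [-2.1, 2.0, 8.1]
opening: 0.0083
grip_force: 78.7
```

```bash
python3 st.py
```

```text
t 5.63 p [ 0.5049 -0.1821  0.0885] yaw 15.61 z [-0.  0. -1.] F [-2.1   1.97  8.1 ] M [ 0.385  0.553 -0.431] open 0.0083 grip 78.7 q7 [-0.22  0.47  0.56  2.07 -0.38  0.7   0.86] eff7 -0.976
```

{"fn": "apply_moves", "kwargs": {
  "commands": [
    [0.0,[0,0,0],[0,0,2.5]],
    [0.0,[0,0,0],[0,0,2.5]],
    [0.0,[0,0,0],[0,0,2.5]],
    [0.0,[0,0,0],[0,0,2.5]],
    [0.0,[0,0,0],[0,0,2.5]],
    [0.0,[0,0,0],[0,0,2.5]],
    [0.0,[0,0,0],[0,0,2.5]],
    [0.0,[0,0,0],[0,0,2.5]],
    [0.0,[0,0,0],[0,0,0]],
    [0.0,[0,0,0],[0,0,0]]
  ]
}}

```text
clock: 6.47
tool_pos: [0.5049, -0.1821, 0.0885]
tcp_rot: [-1.438, -2.793, -0.001]
ft_force: [-2.9, 3.0, 8.5]
opening: 0.0083
grip_force: 78.5
```

```bash
python3 st.py
```

```text
t 6.47 p [ 0.5049 -0.1821  0.0885] yaw 35.53 z [-0.     0.001 -1.   ] F [-2.86  2.97  8.49] M [ 0.483  0.492 -0.111] open 0.0083 grip 78.5 q7 [-0.15  0.45  0.47  2.07 -0.31  0.69  1.14] eff7 0.385
```

{"fn": "apply_moves", "kwargs": {
  "commands": [
    [0.0,[0,0,0],[0,0,2.5]],
    [0.0,[0,0,0],[0,0,0]],
    [0.03,[0,0,0],[0,0,0]],
    [0.03,[0,0,0],[0,0,0]],
    [0.03,[0,0,0.01],[0,0,0]],
    [0.03,[0,0,0.03],[0,0,0]],
    [0.04,[0,0,0.03],[0,0,-7]],
    [0.05,[0,0.02,0.03],[0,0,-7]],
    [0.05,[0,0.02,0.03],[0,0,-7]],
    [0.05,[0,0.02,0.01],[0,0,-7]],
    [0.05,[0,0,0],[0,0,-7]],
    [0.05,[0,0,0],[0,0,-7]],
    [0.05,[0,0,0],[0,0,-7]],
    [0.05,[0,0,0],[0,0,0]],
    [0.05,[0,0,0],[0,0,0]]
  ]
}}

```text
clock: 7.72
tool_pos: [0.5051, -0.1241, 0.2256]
tcp_rot: [2.407, 2.019, 0.0]
ft_force: [-0.8, -0.7, -0.4]
opening: 0.0501
grip_force: 0.0
```

```bash
python3 - <<'E'
from meas import *; from st import st
st(); c=cam('wrist'); im=np.ascontiguousarray(imaging.grab_frame('wrist')[:,:,::-1]); cv2.imwrite('pics/w3.png',im); np.savez('w3.npz',K=c[0],T=c[1])
measure(im,c)
E
```

```text
t 7.72 p [ 0.5051 -0.1241  0.2256] yaw -10.01 z [ 0. -0. -1.] F [-0.77 -0.68 -0.42] M [-0.018 -0.013 -0.032] open 0.0501 grip 0.0 q7 [-0.49  0.23  0.71  2.01 -0.19  0.97  0.14] eff7 -1.659
base [ 0.5108 -0.0891] n 783 rms 0.0013 bias -0.0009
red 140 [255.93, 40.34] [0.512  0.0277] r 0.1168 ang 89.41
blue 1176 [285.45, 239.44] [ 0.5071 -0.1754] r 0.0865 ang -92.48
dark bar 8 [322.5  57. ] c [ 0.5625 -0.0126] dir 144.8 ext [7.5 0.6] r 0.0923 ang 55.9
dark handle 8 [322.5  57. ] c [ 0.5574 -0.0178] dir 144.8 ext [6.7 0.5] r 0.0851 ang 56.8
dark bar 204 [311.5  94.8] c [ 0.55   -0.0388] dir -168.8 ext [23.  16.1] r 0.0637 ang 52.1
dark handle 204 [311.5  94.8] c [ 0.5462 -0.0412] dir -168.8 ext [20.4 14.3] r 0.0596 ang 53.5
dark bar 215 [290.1 213. ] c [ 0.5167 -0.1345] dir 151.2 ext [29.6  8.3] r 0.0458 ang -82.6
dark handle 215 [290.1 213. ] c [ 0.5167 -0.1262] dir 151.2 ext [26.3  7.4] r 0.0376 ang -81.0
dark bar 21 [279.7 221.3] c [ 0.5062 -0.1406] dir 125.5 ext [6.8 3.4] r 0.0517 ang -95.1
dark handle 21 [279.7 221.3] c [ 0.5073 -0.1316] dir 125.5 ext [6. 3.] r 0.0426 ang -94.7
dark
[... 230 characters left out ...]
dir 69.9 ext [35.9 15.3] r 0.1123 ang -128.3
dark handle 512 [218.7 268.9] c [ 0.4495 -0.1641] dir 69.9 ext [31.9 13.6] r 0.0969 ang -129.2
dark bar 505 [332.3 268.7] c [ 0.5473 -0.1957] dir 90.2 ext [35.3 15.3] r 0.1127 ang -71.1
dark handle 505 [332.3 268.7] c [ 0.5439 -0.1806] dir 90.2 ext [31.4 13.6] r 0.0973 ang -70.1
dark bar 126 [195.4 264. ] c [ 0.4206 -0.1683] dir -137.6 ext [17.1  7.5] r 0.12 ang -138.7
dark handle 126 [195.4 264. ] c [ 0.4313 -0.1562] dir -137.6 ext [15.2  6.6] r 0.1041 ang -139.8
dark bar 122 [355.5 263.6] c [ 0.5695 -0.1942] dir 118.3 ext [16.6  7.4] r 0.1204 ang -60.8
dark handle 122 [355.5 263.6] c [ 0.5636 -0.1792] dir 118.3 ext [14.8  6.6] r 0.1045 ang -59.6
```

View pics/w3.png

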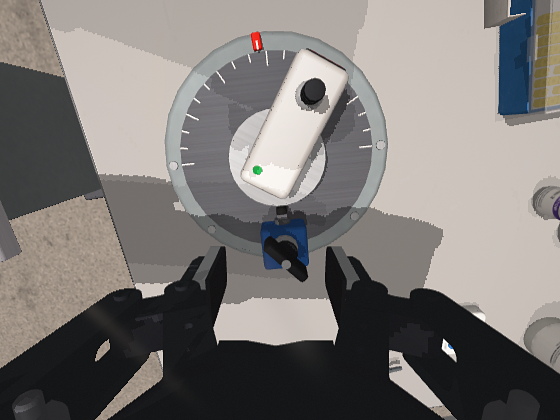

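Wrist view: the bar runs from about (266,238) to (306,279), now turned by roughly 40°. The tab is at (256,41) and the handle at (312,92), which puts the handle at (0.549, −0.038) and the reader at about 52°. Next I'll grip the handle.

{"fn": "apply_moves", "kwargs": {
  "commands": [
    [0.05,[0.011,0.0215,-0.015],[0,0,-6.7]],
    [0.05,[0.011,0.0215,-0.015],[0,0,-6.7]],
    [0.05,[0.011,0.0215,-0.015],[0,0,-6.7]],
    [0.05,[0.011,0.0215,-0.015],[0,0,-6.7]],
    [0.05,[0,0,0],[0,0,0]],
    [0.05,[0,0,-0.018],[0,0,0]],
    [0.05,[0,0,-0.018],[0,0,0]],
    [0.05,[0,0,-0.016],[0,0,0]],
    [0.05,[0,0,0],[0,0,0]],
    [0.05,[0,0,0],[0,0,0]]
  ],
  "force": 20
}}

```text
clock: 8.6
tool_pos: [0.5487, -0.0387, 0.1131]
tcp_rot: [-2.81, -1.404, 0.002]
ft_force: [-0.2, 0.5, 0.2]
opening: 0.0502
grip_force: 0.0
```

```bash
python3 - <<'E'
from meas import *; from st import st
st()
z=np.load('w3.npz'); c=(z['K'],z['T']); q=ray(c,[[266,238],[306,279]],.092); print(q, np.degrees(np.arctan2(*(q[0]-q[1])[[1,0]])))
E
```

```text
t 8.6 p [ 0.5487 -0.0387  0.1131] yaw -36.92 z [-0.002 -0.    -1.   ] F [-0.16  0.46  0.23] M [ 0.011  0.02  -0.015] open 0.0502 grip 0.0 q7 [-0.58  0.47  0.67  2.03 -0.42  0.78 -0.3 ] eff7 0.356
[[ 0.49099617 -0.15424283  0.092     ]
 [ 0.52114471 -0.20192492  0.092     ]] 122.30444225902558
```

The bar's measured turn is about 37–38°, or 0.65 rad. That is inside the uncertain 0.6–0.7 band because the grip wound up under the screw friction. I'll loosen it more before touching the reader.

{"fn": "apply_moves", "kwargs": {
  "commands": [
    [0.05,[0,0,0.02],[0,0,0]],
    [0.05,[0,0,0.02],[0,0,0]],
    [0.05,[0,0,0.02],[0,0,6.9]],
    [0.05,[-0.009,-0.0287,0],[0,0,6.9]],
    [0.05,[-0.009,-0.0287,0],[0,0,6.9]],
    [0.05,[-0.009,-0.0287,0],[0,0,6.9]],
    [0.05,[-0.009,-0.0287,0],[0,0,6.9]],
    [0.05,[-0.008,-0.0286,0],[0,0,6.9]],
    [0.04,[0,0,0],[0,0,6.9]],
    [0.04,[0,0,0],[0,0,6.9]],
    [0.04,[0,0,-0.01],[0,0,6.9]],
    [0.04,[0,0,-0.025],[0,0,6.9]],
    [0.04,[0,0,-0.025],[0,0,0]],
    [0.04,[0,0,-0.0245],[0,0,0]],
    [0.04,[0,0,0],[0,0,0]],
    [0.04,[0,0,0],[0,0,0]]
  ],
  "force": 100
}}

```text
clock: 9.93
tool_pos: [0.5049, -0.182, 0.0894]
tcp_rot: [-1.523, -2.747, 0.001]
ft_force: [0.9, -0.2, 0.3]
opening: 0.0401
grip_force: 0.0
```

```bash
python3 st.py
```

```text
t 9.93 p [ 0.5049 -0.182   0.0894] yaw 31.98 z [-0.001 -0.    -1.   ] F [ 0.92 -0.24  0.3 ] M [-0.003 -0.001  0.013] open 0.0401 grip 0.0 q7 [-0.13  0.44  0.44  2.07 -0.29  0.69  1.05] eff7 0.374
```

Grip with 100 N and turn 12° more (bar ends near +50°, stop at 63°).

{"fn": "apply_moves", "kwargs": {
  "commands": [
    [0.0,[0,0,0],[0,0,0]],
    [0.0,[0,0,0],[0,0,0]],
    [0.0,[0,0,0],[0,0,0]],
    [0.0,[0,0,0],[0,0,0]],
    [0.0,[0,0,0],[0,0,0]],
    [0.0,[0,0,0],[0,0,0]]
  ],
  "force": 100
}}

```text
clock: 10.43
tool_pos: [0.5052, -0.1823, 0.0907]
tcp_rot: [1.523, 2.746, 0.0]
ft_force: [-9.2, -0.9, 19.4]
opening: 0.008
grip_force: 97.5
```

```bash
python3 st.py
```

```text
t 10.43 p [ 0.5052 -0.1823  0.0907] yaw 31.97 z [ 0.001 -0.    -1.   ] F [-9.23 -0.91 19.44] M [-0.31   2.14   0.406] open 0.008 grip 97.5 q7 [-0.13  0.44  0.44  2.07 -0.28  0.69  1.05] eff7 -0.386
```

{"fn": "apply_moves", "kwargs": {
  "commands": [
    [0.0,[0,0,0],[0,0,2.5]],
    [0.0,[0,0,0],[0,0,2.5]],
    [0.0,[0,0,0],[0,0,2.5]],
    [0.0,[0,0,0],[0,0,2.5]],
    [0.0,[0,0,0],[0,0,2.5]],
    [0.0,[0,0,0],[0,0,0]]
  ]
}}

```text
clock: 10.93
tool_pos: [0.5052, -0.1822, 0.0907]
tcp_rot: [1.212, 2.897, 0.001]
ft_force: [-7.9, -0.5, 18.1]
opening: 0.0076
grip_force: 98.1
```

```bash
python3 st.py
```

```text
t 10.93 p [ 0.5052 -0.1822  0.0907] yaw 44.59 z [ 0.001 -0.    -1.   ] F [-7.85 -0.49 18.12] M [-0.054  1.938 -0.113] open 0.0076 grip 98.1 q7 [-0.08  0.43  0.38  2.06 -0.25  0.69  1.24] eff7 1.469
```

{"fn": "apply_moves", "kwargs": {
  "commands": [
    [0.03,[0,0,0],[0,0,0]],
    [0.03,[0,0,0],[0,0,0]],
    [0.03,[0,0,0.01],[0,0,0]],
    [0.03,[0,0,0.03],[0,0,0]],
    [0.04,[0,0,0.03],[0,0,-7]],
    [0.05,[0,0.02,0.03],[0,0,-7]],
    [0.05,[0,0.02,0.03],[0,0,-7]],
    [0.05,[0,0.02,0.01],[0,0,-7]],
    [0.05,[0,0,0],[0,0,-7]],
    [0.05,[0,0,0],[0,0,-7]],
    [0.05,[0,0,0],[0,0,-7]],
    [0.05,[0,0,0],[0,0,-6]],
    [0.05,[0,0,0],[0,0,0]],
    [0.05,[0,0,0],[0,0,0]]
  ]
}}

```text
clock: 12.1
tool_pos: [0.5054, -0.1227, 0.2275]
tcp_rot: [2.404, 2.022, 0.001]
ft_force: [0.1, -0.5, -0.5]
opening: 0.0501
grip_force: 0.0
```

```bash
python3 - <<'E'
from meas import *; from st import st
st(); c=cam('wrist'); im=np.ascontiguousarray(imaging.grab_frame('wrist')[:,:,::-1]); cv2.imwrite('pics/w4.png',im); np.savez('w4.npz',K=c[0],T=c[1])
measure(im,c)
E
```

```text
t 12.1 p [ 0.5054 -0.1227  0.2275] yaw -9.86 z [ 0.001 -0.    -1.   ] F [ 0.06 -0.52 -0.53] M [ 0.033 -0.006 -0.03 ] open 0.0501 grip 0.0 q7 [-0.42  0.22  0.62  2.   -0.15  0.97  0.1 ] eff7 -1.442
base [ 0.511  -0.0891] n 797 rms 0.0013 bias -0.0009
red 139 [256.29, 42.39] [0.512  0.0277] r 0.1168 ang 89.51
blue 957 [287.69, 235.15] [ 0.5107 -0.1703] r 0.0812 ang -90.2
blue 146 [270.2, 263.8] [ 0.4861 -0.2003] r 0.1139 ang -102.59
dark bar 8 [337.5  68. ] c [ 0.5737 -0.0207] dir 144.9 ext [7.7 0.6] r 0.0928 ang 47.5
dark handle 8 [337.5  68. ] c [ 0.5674 -0.0249] dir 144.9 ext [6.9 0.5] r 0.0855 ang 48.7
dark bar 203 [311.7  97.3] c [ 0.5502 -0.0391] dir -171.6 ext [23.2 14.8] r 0.0635 ang 51.9
dark handle 203 [311.7  97.3] c [ 0.5464 -0.0413] dir -171.6 ext [20.6 13.2] r 0.0595 ang 53.4
dark bar 226 [290.2 213.9] c [ 0.5171 -0.1345] dir 154.0 ext [29.4  8.5] r 0.0458 ang -82.3
dark handle 226 [290.2 213.9] c [ 0.517  -0.1261] dir 154.0 ext [26.2  7.6] r 0.0374 ang -80.7
dark bar 16 [279.9 222.7] c [ 0.5064 -0.1411] dir 138.8 ext [5.2 3.1] r 0.0522 ang -95.0
dark handle 16 [279.9 222
[... 302 characters left out ...]
r 70.0 ext [36.3 15.6] r 0.1122 ang -128.6
dark handle 515 [218.7 269. ] c [ 0.4494 -0.1638] dir 70.0 ext [32.2 13.8] r 0.0968 ang -129.5
dark bar 508 [332.4 268.8] c [ 0.5481 -0.1953] dir 90.6 ext [35.7 15.5] r 0.1125 ang -70.7
dark handle 508 [332.4 268.8] c [ 0.5446 -0.1802] dir 90.6 ext [31.7 13.8] r 0.0971 ang -69.7
dark bar 127 [195.3 264. ] c [ 0.4203 -0.1679] dir -138.0 ext [17.3  7.6] r 0.1201 ang -139.0
dark handle 127 [195.3 264. ] c [ 0.4309 -0.1558] dir -138.0 ext [15.4  6.7] r 0.1042 ang -140.2
dark bar 124 [355.6 263.7] c [ 0.5705 -0.1937] dir 118.2 ext [17.   7.5] r 0.1204 ang -60.4
dark handle 124 [355.6 263.7] c [ 0.5645 -0.1788] dir 118.2 ext [15.1  6.6] r 0.1045 ang -59.2
```

{"fn": "apply_moves", "kwargs": {
  "commands": [
    [0.05,[0.011,0.0212,-0.015],[0,0,-6.7]],
    [0.05,[0.011,0.0212,-0.015],[0,0,-6.7]],
    [0.05,[0.011,0.0212,-0.015],[0,0,-6.7]],
    [0.05,[0.011,0.0212,-0.015],[0,0,-6.7]],
    [0.05,[0,0,0],[0,0,0]],
    [0.05,[0,0,-0.018],[0,0,0]],
    [0.05,[0,0,-0.018],[0,0,0]],
    [0.05,[0,0,-0.018],[0,0,0]],
    [0.05,[0,0,0],[0,0,0]],
    [0.0,[0,0,0],[0,0,0]],
    [0.0,[0,0,0],[0,0,0]],
    [0.0,[0,0,0],[0,0,0]],
    [0.0,[0,0,0],[0,0,0]],
    [0.0,[0,0,0],[0,0,0]],
    [0.0,[0,0,0],[0,0,0]]
  ],
  "force": 25
}}

```text
clock: 13.4
tool_pos: [0.5498, -0.0381, 0.114]
tcp_rot: [2.809, 1.405, 0.003]
ft_force: [-1.8, -0.6, 8.6]
opening: 0.0149
grip_force: 25.8
```

```bash
python3 st.py
```

```text
t 13.4 p [ 0.5498 -0.0381  0.114 ] yaw -36.85 z [ 0.002  0.    -1.   ] F [-1.82 -0.56  8.62] M [-0.209  0.358 -0.034] open 0.0149 grip 25.8 q7 [-0.51  0.45  0.59  2.03 -0.35  0.76 -0.36] eff7 -0.006
```

{"fn": "apply_moves", "kwargs": {
  "commands": [
    [0.0,[-0.0033,0.0024,0],[0,0,3.76]]
  ]
}}

```text
clock: 13.48
tool_pos: [0.547, -0.0361, 0.114]
tcp_rot: [2.762, 1.494, 0.003]
ft_force: [-1.9, -2.1, 8.3]
opening: 0.015
grip_force: 25.9
```

```bash
python3 st.py
```

```text
t 13.48 p [ 0.547  -0.0361  0.114 ] yaw -33.19 z [ 0.002 -0.    -1.   ] F [-1.9  -2.1   8.31] M [-0.241  0.264 -0.089] open 0.015 grip 25.9 q7 [-0.51  0.44  0.57  2.04 -0.34  0.76 -0.31] eff7 -3.586
```

Free: the horizontal force changed by under 2 N. I'll swing the rest.

{"fn": "apply_moves", "kwargs": {
  "commands": [
    [0.0,[-0.0034,0.0022,0],[0,0,3.76]],
    [0.0,[-0.0036,0.002,0],[0,0,3.76]],
    [0.0,[-0.0037,0.0017,0],[0,0,3.76]],
    [0.0,[-0.0038,0.0015,0],[0,0,3.76]],
    [0.0,[-0.0039,0.0012,0],[0,0,3.76]],
    [0.0,[-0.004,0.001,0],[0,0,3.76]],
    [0.0,[-0.004,0.0007,0],[0,0,3.76]],
    [0.0,[-0.004,0.0004,0],[0,0,3.76]],
    [0.0,[-0.0041,0.0002,0],[0,0,3.76]],
    [0.0,[0,0,0],[0,0,0]],
    [0.0,[0,0,0],[0,0,0]],
    [0.0,[0,0,0],[0,0,0]]
  ]
}}

```text
clock: 14.48
tool_pos: [0.5121, -0.0252, 0.1139]
tcp_rot: [2.206, 2.234, 0.002]
ft_force: [-0.6, -3.0, 7.9]
opening: 0.015
grip_force: 25.9
```

```bash
python3 - <<'E'
from meas import *; from st import st
st(); c=cam('wrist'); im=np.ascontiguousarray(imaging.grab_frame('wrist')[:,:,::-1]); cv2.imwrite('pics/w5.png',im); np.savez('w5.npz',K=c[0],T=c[1])
print(proj(c,[.512,.02,.017])); measure(im,c)
E
```

```text
t 14.48 p [ 0.5121 -0.0252  0.1139] yaw 0.73 z [ 0.002 -0.    -1.   ] F [-0.56 -2.99  7.92] M [-0.663  0.237  0.034] open 0.015 grip 25.9 q7 [-0.43  0.36  0.43  2.11 -0.22  0.72  0.15] eff7 0.064
[[276.02626644 156.64177366]]
base [ 0.5117 -0.0889] n 794 rms 0.0013 bias -0.0004
red 238 [276.55, 146.31] [0.5123 0.0275] r 0.1163 ang 89.73
red 71 [275.52, 168.62] [0.5117 0.0112] r 0.1001 ang 89.99
red 114 [276.44, 185.54] [ 0.5126 -0.0016] r 0.0873 ang 89.43
dark bar 200 [273.5 187.8] c [0.5106 0.0112] dir -179.8 ext [37.   3.4] r 0.1001 ang 90.7
dark handle 200 [273.5 187.8] c [0.5106 0.0168] dir -179.8 ext [29.8  2.7] r 0.1057 ang 90.6
dark bar 41910 [275.1 348.2] c [ 0.5126 -0.0855] dir -178.8 ext [189.3  98. ] r 0.0035 ang 75.4
dark handle 41910 [275.1 348.2] c [ 0.5123 -0.0611] dir -178.8 ext [152.4  79. ] r 0.0278 ang 88.9
dark bar 14 [319.4 243.7] c [ 0.5352 -0.0186] dir 91.7 ext [5.8 0.9] r 0.0741 ang 71.5
dark handle 14 [319.4 243.7] c [ 0.5305 -0.0072] dir 91.7 ext [4.7 0.7] r 0.0838 ang 77.1
dark bar 88 [237.3 257.8] c [ 0.4916 -0.0272] dir -158.3 ext [6.8 4. ] r 0.0649 ang 108.1
dark handle 88 [237.3 257.8] c [ 0.4953 -0.0141] dir -158.3 ext [5.5 3.3] r 0.0765 ang 102.4
dark bar 9 [177.4 327. ] c [ 0.4564 -0.0706] dir 85.6 ext [4. 1.] r 0.0583 ang 161.7
dark handle 9 [177.4 327. ] c [ 0.467  -0.0491] dir 85.6 ext [3.2 0.8] r 0.0599 ang 138.3
```

View pics/w5.png

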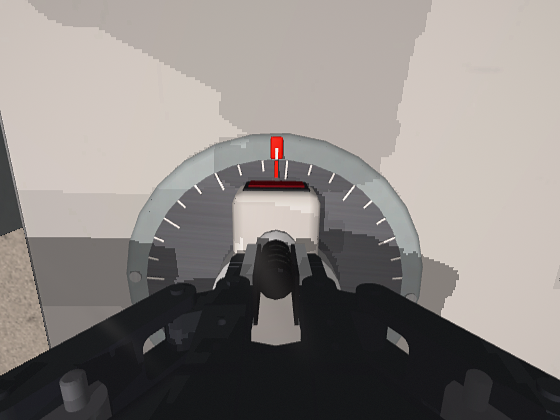

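The pointer at (276,168) and the tab at (277,147) are almost in line. A quick per-row check will give the residual.

```bash
python3 - <<'E'
from meas import *
z=np.load('w5.npz'); c=(z['K'],z['T']); im=cv2.imread('pics/w5.png').astype(int)
for r in range(136,180,2):
    row=im[r,260:295]; w=np.clip(row[:,2]-np.maximum(row[:,0],row[:,1])-30,0,None); x=np.arange(260,295)
    if w.sum()>60:
        u=(w*x).sum()/w.sum(); p=ray(c,[u,r],.017)[0]; e=p[:2]-[.5117,-.0875]; print(r,u.round(2),(w>0).sum(),p[:2].round(4),'r',np.hypot(*e).round(4),np.degrees(np.arctan2(e[1],e[0])).round(2))
    wl=row.min(1); print('   white',(260+np.nonzero(wl>170)[0]).tolist()) if 140<r<165 else 0
# rear symmetric
p=proj(c,[[.5117,-.087,.017],[.5117,-.087,.014]]); print(p)
E
```

```text
136 275.99 9 [0.5118 0.0348] r 0.1223 89.96
138 276.42 12 [0.5121 0.0334] r 0.1209 89.81
140 276.38 13 [0.5121 0.032 ] r 0.1195 89.81
142 276.39 13 [0.5121 0.0305] r 0.118 89.79
   white []
144 276.39 13 [0.5121 0.0291] r 0.1166 89.78
   white []
146 276.37 13 [0.5121 0.0277] r 0.1152 89.78
   white []
148 276.42 11 [0.5122 0.0263] r 0.1138 89.75
   white [275, 276, 277]
150 276.4 11 [0.5122 0.0248] r 0.1123 89.74
   white [275, 276, 277]
152 276.42 11 [0.5122 0.0234] r 0.1109 89.72
   white [275, 276, 277]
154 276.41 10 [0.5123 0.0219] r 0.1094 89.71
   white [275, 276, 277]
156 276.19 11 [0.5121 0.0205] r 0.108 89.78
   white [275, 276, 277]
158 276.12 8 [0.5121 0.019 ] r 0.1065 89.8
   white [275, 276, 277]
160 275.97 4 [0.512  0.0175] r 0.105 89.84
   white []
162 275.95 4 [0.512  0.0161] r 0.1036 89.84
   white [262, 286, 287]
164 275.95 4 [0.512  0.0146] r 0.1021 89.82
   white [262, 263, 286, 287]
166 275.76 4 [0.5119 0.0131] r 0.1006 89.89
168 275.76 4 [0.5119 0.0116] r 0.0991 89.87
170 275.76 4 [0.5119 0.0102] r 0.0977 89.86
172 275.76 4 [0.512  0.0087] r 0.0962 89.85
174 275.76 4 [0.512  0.0072] r 0.0947 89.83
176 275.68 4 [0.5119 0.0057] r 0.0932 89.85
[[273.92288142 287.12304589]
 [273.93346008 285.301872  ]]
```

Residual is about 0.1°. Release the handle, rise and recheck.

{"fn": "apply_moves", "kwargs": {
  "commands": [
    [0.04,[0,0,0],[0,0,0]],
    [0.05,[0,0,0],[0,0,0]],
    [0.05,[0,0,0],[0,0,0]],
    [0.05,[0,0,0.02],[0,0,0]],
    [0.05,[0,0,0.03],[0,0,0]],
    [0.05,[0,0,0.03],[0,0,0]],
    [0.05,[0,0,0],[0,0,0]],
    [0.05,[0,0,0],[0,0,0]]
  ]
}}

```text
clock: 15.2
tool_pos: [0.5123, -0.0245, 0.1943]
tcp_rot: [2.206, 2.235, 0.005]
ft_force: [0.1, -0.2, -0.1]
opening: 0.0498
grip_force: 0.0
```

```bash
cat > al.py <<'E'
from meas import *; from st import st
def al(name):
    st(); c=cam('wrist'); im=np.ascontiguousarray(imaging.grab_frame('wrist')[:,:,::-1]); cv2.imwrite(name,im)
    i=im.astype(int); w=np.clip(i[:,:,2]-i[:,:,:2].max(2)-30,0,None); v,u=np.nonzero(w); P=ray(c,np.c_[u,v],.017)[:,:2]; W=w[v,u]
    e=P-[.5117,-.0872]; r=np.hypot(*e.T); a=np.degrees(np.arctan2(e[:,1],e[:,0]))
    for n,lo,hi in(('pointer',.096,.104),('tab',.110,.121)):
        k=(r>lo)&(r<hi)&(abs(a-89.7)<8); print(n,k.sum(),(W[k]@a[k]/W[k].sum()).round(2))
    return im,c
E
python3 -c "
from al import *
al('pics/w6.png')"
```

```text
t 15.2 p [ 0.5123 -0.0245  0.1943] yaw 0.75 z [ 0.003  0.001 -1.   ] F [ 0.15 -0.22 -0.07] M [-0.01  -0.048 -0.014] open 0.0498 grip 0.0 q7 [-0.49  0.24  0.48  2.05 -0.14  0.89  0.08] eff7 -0.283
pointer 24 89.81
tab 102 89.81
```

{"fn": "apply_moves", "kwargs": {
  "commands": [
    [0.04,[-0.0015,-0.0315,0],[0,0,7.05]],
    [0.04,[-0.0015,-0.0315,0],[0,0,7.05]],
    [0.04,[-0.0015,-0.0315,0],[0,0,7.05]],
    [0.04,[-0.0015,-0.0315,0],[0,0,7.05]],
    [0.04,[-0.0013,-0.0316,-0.01],[0,0,7.05]],
    [0.04,[0,0,-0.01],[0,0,7.05]],
    [0.04,[0,0,0],[0,0,0]],
    [0.04,[0,0,-0.03],[0,0,0]],
    [0.04,[0,0,-0.03],[0,0,0]],
    [0.04,[0,0,-0.024],[0,0,0]],
    [0.04,[0,0,0],[0,0,0]],
    [0.04,[0,0,0],[0,0,0]]
  ],
  "force": 100
}}

```text
clock: 16.25
tool_pos: [0.5041, -0.1725, 0.089]
tcp_rot: [-1.304, -2.855, 0.002]
ft_force: [-0.1, -0.9, 1.1]
opening: 0.0402
grip_force: 0.0
```

```bash
python3 st.py
```

```text
t 16.25 p [ 0.5041 -0.1725  0.089 ] yaw 40.89 z [-0.003  0.    -1.   ] F [-0.06 -0.94  1.08] M [ 0.007 -0.026  0.015] open 0.0402 grip 0.0 q7 [-0.09  0.43  0.36  2.07 -0.23  0.69  1.14] eff7 0.181
```

{"fn": "apply_moves", "kwargs": {
  "commands": [
    [0.04,[0.0008,-0.005,0.0005],[0,0,2]],
    [0.04,[0,-0.0046,0.0005],[0,0,0]],
    [0.04,[0,0,0],[0,0,0]],
    [0.04,[0,0,0],[0,0,0]],
    [0.0,[0,0,0],[0,0,0]],
    [0.0,[0,0,0],[0,0,0]],
    [0.0,[0,0,0],[0,0,0]],
    [0.0,[0,0,0],[0,0,0]],
    [0.0,[0,0,0],[0,0,0]],
    [0.0,[0,0,0],[0,0,0]],
    [0.0,[0,0,0],[0,0,0]]
  ],
  "force": 100
}}

```text
clock: 17.17
tool_pos: [0.5057, -0.1827, 0.0912]
tcp_rot: [1.252, 2.881, 0.0]
ft_force: [-3.7, 1.5, 11.4]
opening: 0.0076
grip_force: 97.8
```

```bash
python3 st.py
```

```text
t 17.17 p [ 0.5057 -0.1827  0.0912] yaw 43.02 z [ 0.  0. -1.] F [-3.68  1.47 11.39] M [0.257 0.736 0.388] open 0.0076 grip 97.8 q7 [-0.06  0.43  0.36  2.06 -0.23  0.69  1.19] eff7 -0.354
```

{"fn": "apply_moves", "kwargs": {
  "commands": [
    [0.0,[0,0,0],[0,0,-3]],
    [0.0,[0,0,0],[0,0,-3]],
    [0.0,[0,0,0],[0,0,-3]],
    [0.0,[0,0,0],[0,0,-3]],
    [0.0,[0,0,0],[0,0,-3]],
    [0.0,[0,0,0],[0,0,-3]],
    [0.0,[0,0,0],[0,0,-3]],
    [0.0,[0,0,0],[0,0,0]],
    [0.0,[0,0,0],[0,0,0]],
    [0.0,[0,0,0],[0,0,0]]
  ]
}}

```text
clock: 18.0
tool_pos: [0.5054, -0.1829, 0.0912]
tcp_rot: [-1.757, -2.604, 0.0]
ft_force: [-6.3, 0.9, 13.9]
opening: 0.0073
grip_force: 98.1
```

```bash
python3 st.py
```

```text
t 18.0 p [ 0.5054 -0.1829  0.0912] yaw 21.98 z [-0.  0. -1.] F [-6.3   0.88 13.94] M [0.019 1.207 0.046] open 0.0073 grip 98.1 q7 [-0.14  0.44  0.45  2.07 -0.29  0.7   0.89] eff7 -0.082
```

{"fn": "apply_moves", "kwargs": {
  "commands": [
    [0.0,[0,0,0],[0,0,-3]],
    [0.0,[0,0,0],[0,0,-3]],
    [0.0,[0,0,0],[0,0,-3]],
    [0.0,[0,0,0],[0,0,0]],
    [0.0,[0,0,0],[0,0,0]],
    [0.0,[0,0,0],[0,0,0]]
  ]
}}

```text
clock: 18.5
tool_pos: [0.5052, -0.183, 0.0912]
tcp_rot: [-1.956, -2.458, 0.0]
ft_force: [-6.1, -0.0, 14.7]
opening: 0.0075
grip_force: 98.3
```

```bash
python3 st.py
```

```text
t 18.5 p [ 0.5052 -0.183   0.0912] yaw 12.98 z [-0.  0. -1.] F [-6.12 -0.05 14.69] M [0.01  1.438 0.042] open 0.0075 grip 98.3 q7 [-0.17  0.45  0.49  2.07 -0.32  0.7   0.76] eff7 -0.08
```

{"fn": "apply_moves", "kwargs": {
  "commands": [
    [0.0,[0,0,0],[0,0,-2]],
    [0.0,[0,0,0],[0,0,0]],
    [0.0,[0,0,0],[0,0,0]],
    [0.0,[0,0,0],[0,0,0]]
  ]
}}

```text
clock: 18.83
tool_pos: [0.5052, -0.183, 0.0912]
tcp_rot: [-1.998, -2.423, 0.0]
ft_force: [-7.1, 0.3, 15.8]
opening: 0.0076
grip_force: 98.3
```

```bash
python3 st.py
```

```text
t 18.83 p [ 0.5052 -0.183   0.0912] yaw 10.98 z [-0.001  0.    -1.   ] F [-7.11  0.27 15.79] M [-0.047  1.489  0.191] open 0.0076 grip 98.3 q7 [-0.17  0.45  0.5   2.07 -0.33  0.7   0.73] eff7 -0.207
```

{"fn": "apply_moves", "kwargs": {
  "commands": [
    [0.0,[0,0,0],[0,0,-2]],
    [0.0,[0,0,0],[0,0,0]],
    [0.0,[0,0,0],[0,0,0]],
    [0.0,[0,0,0],[0,0,0]]
  ]
}}

```text
clock: 19.17
tool_pos: [0.5051, -0.183, 0.0912]
tcp_rot: [-2.04, -2.388, 0.0]
ft_force: [-7.4, -1.0, 15.3]
opening: 0.0079
grip_force: 98.4
```

```bash
python3 st.py
```

```text
t 19.17 p [ 0.5051 -0.183   0.0912] yaw 8.98 z [-0.001  0.    -1.   ] F [-7.39 -1.04 15.34] M [-0.053  1.563  0.221] open 0.0079 grip 98.4 q7 [-0.18  0.45  0.51  2.07 -0.34  0.7   0.7 ] eff7 -0.208
```

{"fn": "apply_moves", "kwargs": {
  "commands": [
    [0.0,[0,0,0],[0,0,0]],
    [0.0,[0,0,0],[0,0,0]],
    [0.0,[0,0,0],[0,0,0]]
  ]
}}

```text
clock: 19.42
tool_pos: [0.5052, -0.183, 0.0912]
tcp_rot: [-2.04, -2.388, 0.0]
ft_force: [-7.4, -0.2, 15.9]
opening: 0.0076
grip_force: 98.4
```

```bash
python3 st.py|grep -o "t .*p\|yaw [-0-9.]*\|M .*open\|eff7.*"|xargs
```

```text
t 19.42 p [ 0.5052 -0.183 0.0912] yaw 8.99 z [-0. 0. -1.] F [-7.42 -0.17 15.89] M [-0.035 1.563 0.211] open 0.0076 grip eff7 -0.191
```

{"fn": "apply_moves", "kwargs": {
  "commands": [
    [0.0,[0,0,0],[0,0,-2]],
    [0.0,[0,0,0],[0,0,0]],
    [0.0,[0,0,0],[0,0,0]],
    [0.0,[0,0,0],[0,0,0]],
    [0.0,[0,0,0],[0,0,0]]
  ]
}}

```text
clock: 19.83
tool_pos: [0.5051, -0.183, 0.0912]
tcp_rot: [-2.082, -2.352, 0.0]
ft_force: [-8.0, 0.0, 15.4]
opening: 0.0077
grip_force: 98.4
```

```bash
python3 st.py|grep -o "t .*p\|yaw [-0-9.]*\|M .*open\|eff7.*"|xargs
```

```text
t 19.83 p [ 0.5051 -0.183 0.0912] yaw 6.99 z [-0.001 0. -1. ] F [-8.040e+00 1.000e-02 1.544e+01] M [-0.009 1.603 0.237] open 0.0077 grip eff7 -0.19
```

{"fn": "apply_moves", "kwargs": {
  "commands": [
    [0.0,[0,0,0],[0,0,-2]],
    [0.0,[0,0,0],[0,0,0]],
    [0.0,[0,0,0],[0,0,0]],
    [0.0,[0,0,0],[0,0,0]],
    [0.0,[0,0,0],[0,0,0]]
  ]
}}

```text
clock: 20.25
tool_pos: [0.5051, -0.183, 0.0912]
tcp_rot: [-2.122, -2.315, 0.0]
ft_force: [-7.9, 0.9, 15.9]
opening: 0.0077
grip_force: 98.5
```

```bash
python3 st.py|grep -o "t .*p\|yaw [-0-9.]*\|M .*open\|eff7.*"|xargs
```

```text
t 20.25 p [ 0.5051 -0.183 0.0912] yaw 4.98 z [-0.001 0. -1. ] F [-7.85 0.91 15.94] M [0.016 1.644 0.176] open 0.0077 grip eff7 -0.191
```

```bash
cat > q.py <<'E'
from rig import ctrl
import numpy as np
o=ctrl.get_obs(); a=o['tcp_rot']; a=a/np.linalg.norm(a)
print(round(o['clock'],2),'yaw',np.degrees(np.arctan2(2*a[1]**2-1,2*a[0]*a[1])).round(2),'Mz',o['moment'][2].round(3),'eff7',o['joint_efforts'][-1].round(4),'dq7',o['dq'][-1].round(4),'F',o['ft_force'].round(1))
E
```

{"fn": "apply_moves", "kwargs": {
  "commands": [
    [0.0,[0,0,0],[0,0,-2]],
    [0.0,[0,0,0],[0,0,0]],
    [0.0,[0,0,0],[0,0,0]],
    [0.0,[0,0,0],[0,0,0]],
    [0.0,[0,0,0],[0,0,0]]
  ]
}}

```text
clock: 20.67
tool_pos: [0.505, -0.183, 0.0912]
tcp_rot: [-2.162, -2.278, 0.0]
ft_force: [-8.7, 0.3, 15.4]
opening: 0.0077
grip_force: 98.5
```

```bash
python3 q.py
```

```text
20.67 yaw 2.98 Mz 0.22 eff7 -0.1915 dq7 0.0005 F [-8.7  0.3 15.4]
```

{"fn": "apply_moves", "kwargs": {
  "commands": [
    [0.0,[0,0,0],[0,0,-2]],
    [0.0,[0,0,0],[0,0,0]],
    [0.0,[0,0,0],[0,0,0]],
    [0.0,[0,0,0],[0,0,0]],
    [0.0,[0,0,0],[0,0,0]]
  ]
}}

```text
clock: 21.08
tool_pos: [0.505, -0.1831, 0.0912]
tcp_rot: [-2.202, -2.24, 0.001]
ft_force: [-8.5, -0.2, 17.2]
opening: 0.0078
grip_force: 98.6
```

```bash
python3 q.py
```

```text
21.08 yaw 0.98 Mz 0.244 eff7 -0.1918 dq7 -0.0012 F [-8.5 -0.2 17.2]
```

{"fn": "apply_moves", "kwargs": {
  "commands": [
    [0.0,[0,0,0],[0,0,-2]],
    [0.0,[0,0,0],[0,0,0]],
    [0.0,[0,0,0],[0,0,0]],
    [0.0,[0,0,0],[0,0,0]],
    [0.0,[0,0,0],[0,0,0]]
  ]
}}

```text
clock: 21.5
tool_pos: [0.505, -0.1831, 0.0912]
tcp_rot: [-2.24, -2.201, 0.001]
ft_force: [-7.9, 0.9, 16.7]
opening: 0.0077
grip_force: 98.6
```

```bash
python3 q.py
```

```text
21.5 yaw -1.02 Mz 0.218 eff7 -0.1951 dq7 -0.0013 F [-7.9  0.9 16.7]
```

{"fn": "apply_moves", "kwargs": {
  "commands": [
    [0.0,[0,0,0],[0,0,-2]],
    [0.0,[0,0,0],[0,0,0]],
    [0.0,[0,0,0],[0,0,0]],
    [0.0,[0,0,0],[0,0,0]],
    [0.0,[0,0,0],[0,0,0]]
  ]
}}

```text
clock: 21.92
tool_pos: [0.5049, -0.1831, 0.0911]
tcp_rot: [-2.279, -2.161, 0.001]
ft_force: [-9.3, -0.1, 16.4]
opening: 0.0076
grip_force: 98.7
```

```bash
python3 q.py
```

```text
21.92 yaw -3.02 Mz 0.209 eff7 -0.2055 dq7 -0.0008 F [-9.3 -0.1 16.4]
```

{"fn": "apply_moves", "kwargs": {
  "commands": [
    [0.0,[0,0,0],[0,0,-2]],
    [0.0,[0,0,0],[0,0,0]],
    [0.0,[0,0,0],[0,0,0]],
    [0.0,[0,0,0],[0,0,0]],
    [0.0,[0,0,0],[0,0,0]]
  ]
}}

```text
clock: 22.33
tool_pos: [0.5049, -0.183, 0.0911]
tcp_rot: [-2.316, -2.121, 0.001]
ft_force: [-8.8, 0.7, 16.6]
opening: 0.0075
grip_force: 98.7
```

```bash
python3 q.py
```

```text
22.33 yaw -5.02 Mz 0.221 eff7 -0.2206 dq7 0.0003 F [-8.8  0.7 16.6]
```

{"fn": "apply_moves", "kwargs": {
  "commands": [
    [0.0,[0,0,0],[0,0,-2]],
    [0.0,[0,0,0],[0,0,0]],
    [0.0,[0,0,0],[0,0,0]],
    [0.0,[0,0,0],[0,0,0]],
    [0.0,[0,0,0],[0,0,0]]
  ]
}}

```text
clock: 22.75
tool_pos: [0.5049, -0.1831, 0.0912]
tcp_rot: [-2.353, -2.081, 0.001]
ft_force: [-9.9, 0.7, 17.6]
opening: 0.0075
grip_force: 98.8
```

```bash
python3 q.py
```

```text
22.75 yaw -7.02 Mz 0.206 eff7 -0.2392 dq7 0.0003 F [-9.9  0.7 17.6]
```

{"fn": "apply_moves", "kwargs": {
  "commands": [
    [0.0,[0,0,0],[0,0,-2]],
    [0.0,[0,0,0],[0,0,0]],
    [0.0,[0,0,0],[0,0,0]],
    [0.0,[0,0,0],[0,0,0]],
    [0.0,[0,0,0],[0,0,0]]
  ]
}}

```text
clock: 23.17
tool_pos: [0.5048, -0.183, 0.0911]
tcp_rot: [-2.388, -2.039, 0.001]
ft_force: [-9.7, -0.4, 17.9]
opening: 0.0079
grip_force: 98.8
```

```bash
python3 q.py
```

```text
23.17 yaw -9.01 Mz 0.24 eff7 -0.2601 dq7 -0.0009 F [-9.7 -0.4 17.9]
```

{"fn": "apply_moves", "kwargs": {
  "commands": [
    [0.0,[0,0,0],[0,0,-2]],
    [0.0,[0,0,0],[0,0,0]],
    [0.0,[0,0,0],[0,0,0]],
    [0.0,[0,0,0],[0,0,0]],
    [0.0,[0,0,0],[0,0,0]]
  ]
}}

```text
clock: 23.58
tool_pos: [0.5048, -0.1831, 0.0912]
tcp_rot: [-2.424, -1.997, 0.001]
ft_force: [-10.3, -0.5, 19.5]
opening: 0.0075
grip_force: 98.9
```

```bash
python3 q.py
```

```text
23.58 yaw -11.02 Mz 0.259 eff7 -0.2828 dq7 0.0013 F [-10.3  -0.5  19.5]
```

```bash
cat > a.py <<'E'
from rig import ctrl, imaging
import numpy as np
M=[];E=[];Y=[]
for i in range(8):
    o=ctrl.get_obs(); M.append(o['moment'][2]); E.append(o['joint_efforts'][-1]); imaging.grab_frame('wrist')
a=o['tcp_rot']; a=a/np.linalg.norm(a)
print(round(o['clock'],2),'yaw',np.degrees(np.arctan2(2*a[1]**2-1,2*a[0]*a[1])).round(2),'Mz',np.mean(M).round(4),'sd',np.std(M).round(3),'eff7',np.round(E,4)[[0,-1]])
E
python3 a.py
```

```text
23.93 yaw -11.02 Mz 0.2849 sd 0.024 eff7 [-0.2828 -0.283 ]
```

{"fn": "apply_moves", "kwargs": {
  "commands": [
    [0.0,[0,0,0],[0,0,-2]],
    [0.0,[0,0,0],[0,0,0]],
    [0.0,[0,0,0],[0,0,0]],
    [0.0,[0,0,0],[0,0,0]],
    [0.0,[0,0,0],[0,0,0]]
  ]
}}

```text
clock: 24.4
tool_pos: [0.5047, -0.183, 0.0911]
tcp_rot: [-2.458, -1.955, 0.001]
ft_force: [-10.4, 0.3, 18.7]
opening: 0.0074
grip_force: 98.9
```

```bash
python3 a.py
```

```text
24.75 yaw -13.02 Mz 0.3173 sd 0.021 eff7 [-0.3068 -0.3072]
```

{"fn": "apply_moves", "kwargs": {
  "commands": [
    [0.0,[0,0,0],[0,0,-2]],
    [0.0,[0,0,0],[0,0,0]],
    [0.0,[0,0,0],[0,0,0]],
    [0.0,[0,0,0],[0,0,0]],
    [0.0,[0,0,0],[0,0,0]]
  ]
}}

```text
clock: 25.22
tool_pos: [0.5047, -0.183, 0.0911]
tcp_rot: [-2.492, -1.911, 0.001]
ft_force: [-9.0, 0.2, 19.0]
opening: 0.0081
grip_force: 99.0
```

```bash
python3 q.py
```

```text
25.22 yaw -15.01 Mz 0.341 eff7 -0.3322 dq7 -0.0014 F [-9.   0.2 19. ]
```

{"fn": "apply_moves", "kwargs": {
  "commands": [
    [0.0,[0,0,0],[0,0,-2]],
    [0.0,[0,0,0],[0,0,0]],
    [0.0,[0,0,0],[0,0,0]],
    [0.0,[0,0,0],[0,0,0]],
    [0.0,[0,0,0],[0,0,0]]
  ]
}}

```text
clock: 25.63
tool_pos: [0.5047, -0.183, 0.0911]
tcp_rot: [-2.525, -1.868, 0.001]
ft_force: [-10.5, 1.0, 18.9]
opening: 0.0076
grip_force: 99.1
```

```bash
python3 a.py
```

```text
25.98 yaw -17.01 Mz 0.3634 sd 0.011 eff7 [-0.3585 -0.3591]
```

{"fn": "apply_moves", "kwargs": {
  "commands": [
    [0.0,[0,0,0],[0,0,-2]],
    [0.0,[0,0,0],[0,0,0]],
    [0.0,[0,0,0],[0,0,0]],
    [0.0,[0,0,0],[0,0,0]],
    [0.0,[0,0,0],[0,0,0]]
  ]
}}

```text
clock: 26.45
tool_pos: [0.5046, -0.183, 0.0911]
tcp_rot: [-2.557, -1.823, 0.001]
ft_force: [-9.6, 0.1, 20.5]
opening: 0.0075
grip_force: 99.1
```

```bash
python3 a.py
```

```text
26.8 yaw -19.01 Mz 0.3802 sd 0.024 eff7 [-0.3862 -0.3863]
```

{"fn": "apply_moves", "kwargs": {
  "commands": [
    [0.0,[0,0,0],[0,0,-2]],
    [0.0,[0,0,0],[0,0,0]],
    [0.0,[0,0,0],[0,0,0]],
    [0.0,[0,0,0],[0,0,0]],
    [0.0,[0,0,0],[0,0,0]]
  ]
}}

```text
clock: 27.27
tool_pos: [0.5046, -0.183, 0.0911]
tcp_rot: [-2.588, -1.778, 0.001]
ft_force: [-11.3, 1.5, 20.1]
opening: 0.0076
grip_force: 99.2
```

```bash
python3 a.py
```

```text
27.62 yaw -21.01 Mz 0.4088 sd 0.018 eff7 [-0.4141 -0.4146]
```

Torque is up about 0.2 N m, roughly 15° past the clear bite. Release, rise and check.

{"fn": "apply_moves", "kwargs": {
  "commands": [
    [0.03,[0,0,0],[0,0,0]],
    [0.03,[0,0,0],[0,0,0]],
    [0.03,[0,0,0],[0,0,0]],
    [0.03,[0,0,0.01],[0,0,0]],
    [0.03,[0,0,0.03],[0,0,0]],
    [0.04,[0,0,0.03],[0,0,0]],
    [0.05,[0,0.02,0.03],[0,0,4]],
    [0.05,[0,0.025,0.03],[0,0,4]],
    [0.05,[0,0.025,0.01],[0,0,4]],
    [0.05,[0,0.02,0.01],[0,0,4]],
    [0.05,[0,0.02,0.01],[0,0,4]],
    [0.05,[0,0,0],[0,0,0]],
    [0.05,[0,0,0],[0,0,0]],
    [0.05,[0,0,0],[0,0,0]]
  ]
}}

```text
clock: 28.83
tool_pos: [0.5055, -0.0734, 0.2509]
tcp_rot: [2.242, 2.2, 0.0]
ft_force: [0.4, -0.1, 0.5]
opening: 0.0498
grip_force: 0.0
```

```bash
python3 -c "
from al import *
im,c=al('pics/w7.png')"
```

```text
t 28.83 p [ 0.5055 -0.0734  0.2509] yaw -1.07 z [ 0. -0. -1.] F [ 0.36 -0.14  0.47] M [-0.053 -0.031  0.017] open 0.0498 grip 0.0 q7 [-0.6   0.18  0.71  2.   -0.13  1.01  0.15] eff7 -0.002
pointer 49 89.94
tab 84 89.84
```

View pics/w7.png

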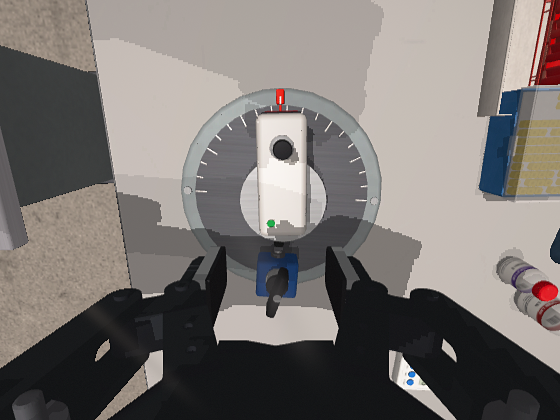

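The pointer at (280,108) stands at the tab (281,96), within about 0.1°. The bar points near (272,310), retightened, and the gripper is clear. Handing in.

```bash
python3 -c "
from rig import finish_job
print(finish_job())"
```

```text
the job is handed in; nothing more can be done
None
```

I loosened the clamp, swung the freed reader to within about 0.1° of the red tab, retightened the knob about 15° past the bite (torque up about 0.2 N m), and handed the job in at about 29 s; on the first knob grip the fingertips briefly pressed the clamp collar with about 26 N.

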